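# Hang the square napkin ring on the hook rail

## Robot

A 7-joint arm with a two-finger parallel gripper is mounted at the origin on the work surface. World frame = base frame: x ahead of the robot, y to its left, z up, the work surface at z = 0. Lengths are in m, angles in rad, forces in N, time in s.
With the tool pointing down it reaches from about 0.425 to 0.875 m from the base axis. Payload 4.7 kg.
Tool frame: the origin (TCP) lies midway between the tips of the shut fingers; the grasp point (between the pads) lies 19 mm behind it; z points along the fingers, y is the line along which they close (so a half turn about z gives the same grasp; the last joint's range is limited). The gripper opens to 87 mm and grips with 3 to 60 N. Pads are 19 mm wide; open, the fingers measure 117 mm over their backs; the gripper's body (75 mm by 190 mm) begins 51 mm behind the grasp point.
Start: joints at [1.28, 0.321, -0.07, 1.45, 0.023, 1.371, -0.057], TCP at [0.195, -0.62, 0.196] pointing down, gripper open.
Joint ranges: [-2.86, 2.86], [-0.3, 2.09], [-1.38, 1.24], [0.06, 2.45], [-1.56, 4.7], [0.09, 2.05], [-2.69, 2.69]. Speed limits (rad/s): [2.57, 2.57, 3.14, 3.14, 3.14, 3.14, 3.14].

## Interface

Orientations are given as a rotation vector (axis times angle).
In Python, from bench import monitor, cams, workorder gives the robot as it stands.
- The arm moves only by the tool move_arm, never from a script. Its arguments are lists of equal length, an entry for each row: "slide": the shift along the tool's x, y, z in cm, a list of three; "roll": the turn about the tool's z in rad. In form: {"slide": [[dx, dy, dz], ...], "roll": [roll, ...]}. A call has 1 to 20 rows; each row is the pose to reach, as a shift and turn from the pose commanded when the call began, along the tool's axes at that moment; what a row does not reach only later rows make up. A row lasts 1/10 s, in which the tool goes at most 50 mm and 8.59 degrees, less where a joint would pass 70% of its speed; a pose out of reach is approached as far as the arm can. A call with a gripper value outside its range is refused whole. "gripper" is the finger opening in cm, from 0 to 8.7, set as the call begins (left out, the last holds). The fingers move at their own pace and stop on an object; "squeeze" is the grip in N (left out, the last holds). Time passes only in rows, so rows that repeat a pose let the fingers close. It gives the time, the measured TCP pose, the force, the opening and the grip force at its end, in the units of the state.
- monitor.get_state(): the state, without advancing time (a new reading comes with each control period).
- cams.get_image(name): name is "scene" or "top" or "wrist"; returns the picture (480x640x3 uint8, red, green, blue); there is no depth.
- cams.get_calibration(name): a dict with "mtx" (3x3 intrinsics, pixels), "dist_coeffs" ([k1, k2, p1, p2, k3] as OpenCV has them; the pictures are not rectified), "R" (3x3) and "t" (3): a world point X has camera coordinates R X + t. Camera axes: x right, y down, z forward; pixel columns grow to the right and rows downward; lengths in m; the calibration is good to about 2 mm. A picture is of the moment at which its call begins: read the wrist's pose just before it. get_calibration takes no time and is no camera call; for the wrist camera it gives the pose at the moment of the call.
- workorder.close_job(): hands the job in; it is judged then, once.
The state is a dict: "time": time; "joint_positions": joint angles; "qd": joint speeds; "joint_torque": joint torques, N m; "position": TCP position; "tool_rot": TCP orientation; "ft_force": force on the tool from outside, world axes, zero at the start; "torque": the same for the moment, N m; "grip_width": opening from 0.0 (shut) to 1.0 (fully open); "grip_force": force on a finger pad.
Only numpy, scipy, OpenCV 4.12 (cv2) and the standard library are available. Lean on these libraries where they do the work, as an engineer would, in place of code of your own. Each camera call takes 0.05 s, during which the arm holds its last target. There are 200 camera calls.

## Task

Take the hanging bar by its steel grip block, run its long end through the square napkin ring and lift the ring on the bar, without the gripper touching the ring. Carry it to the little hook rail and lay the bar across the rail's two forks, so that the ring hangs on the bar between the grip block and a fork, then let go. Leave the six-sided napkin ring where it is.

Things in the scene. Friction and masses are not known exactly. Their poses are not given: they have to be found in the camera images.
- bar: Hanging bar lying on the table: steel grip block 50 mm long (x), 20 wide (y), 32 tall (z), with a straight 10 mm aluminium rod through its middle. Origin: block centre, on the rod axis (16 mm above the table when lying). +x points along the long end, which ends 160 mm from the origin; the short tail ends 80 mm along -x. z up. About 0.15 kg, balance point 7 mm ahead of the origin.
- square_ring: Ring to hang: loose brown wooden napkin ring, square outside (56 x 56 mm), square bore 40 x 40 mm, 36 mm long, open at both ends. Stands on a flat side, bore level and roughly along the table's y. Origin: bore centre, 28 mm above the table; x axis along the bore (either end can be entered; the robot's right, -y, is clear for 0.25 m); z up. About 0.045 kg.
- hex_ring: Not to be moved: hexagonal brown wooden napkin ring, same wood, also 36 mm long, 56 mm across flats, walls 8 mm, standing on a flat with its bore level. Origin: bore centre, 28 mm above the table; x axis along the bore. It and the square ring may have swapped places.
- rail: Fixed hook rail: oak base 235 x 90 x 10 mm (x, y, z), steel posts on its centre line at x = -88.5 and +88.5 mm, each with a V fork open upward, 52 mm wide in y, prong tops 104.5 mm up. A 10 mm rod in both forks lies along x, axis 80 mm up. Block and ring go between the forks, e.g. block centre at x = -36 mm, long end to +x (or mirrored). Origin: centre of base underside.
Things that resemble listed ones, but are neither listed nor needed, are in the scene too. What is shaped like the square_ring but pink or purple is not meant.

How it is judged:
On the way:
1. the square ring hangs on the bar's long end, lifted clear of the table (x of square_ring in the frame of bar between 0.03 and 0.14 m and y of square_ring in the frame of bar between -0.028 and 0.028 m and z of square_ring in the frame of bar between -0.028 and 0.028 m and angle between the x axis of square_ring and the x axis of bar, either way round below 0.5 rad and height (world z) of square_ring above 0.05 m), for 0.2 s.
At the end, for the whole second after the job is handed in: The bar rests in both forks (axis 70-92 mm up, origin within 15 mm of the rail's centre line and 75 mm of its middle, within 0.15 rad), the square ring hangs on its long end between the forks, centre 30-125 mm from the bar's origin, all at rest; the six-sided ring is within 20 mm of its start (x of square_ring in the frame of bar between 0.03 and 0.125 m and y of square_ring in the frame of bar between -0.028 and 0.028 m and z of square_ring in the frame of bar between -0.028 and 0.028 m and angle between the x axis of square_ring and the x axis of bar, either way round below 0.5 rad and z of bar in the frame of rail between 0.07 and 0.092 m and y of bar in the frame of rail between -0.015 and 0.015 m and angle between the x axis of bar and the x axis of rail, either way round below 0.15 rad and contact force between bar and rail above 0.3 N and x of bar in the frame of rail between -0.075 and 0.075 m and x of square_ring in the frame of rail between -0.085 and 0.085 m and linear speed of bar below 0.02 m/s and linear speed of square_ring below 0.03 m/s and distance of hex_ring from where it was at the start of the episode below 0.02 m); the robot touches nothing.
It fails at once if the gripper's fingers touch the square ring (contact force between the fingers and square_ring above 1 N).
It fails at once if the six-sided ring is moved more than 20 mm (distance of hex_ring from where it was at the start of the episode above 0.02 m).
It also fails if it takes over 58 s, if anything falls off the work surface, if the arm or the gripper's body presses on something with over 40 N, if the wrist force passes 120 N, or if a joint passes its speed limit or range.

## Working session

There is one attempt and no reset: what is moved stays moved. The work goes in short steps, Python scripts to look and compute and a tool call to move; the robot and the scene stay as the last step left them, time stands still between calls to the robot, and variables do not carry over. Pictures are saved under pics/ and viewed, at most 10 in all, crops included, and the job is handed in when it is done.

Besides the shell and the picture viewer there is one more tool, called after ">>>" by a JSON object that holds its "op" and its "data", one argument or row to a line. move_arm: Moves the arm, as the interface text tells. Its arguments: {"type":"object","properties":{"slide":{"type":"array","items":{"type":"array","items":{"type":"number"}}},"roll":{"type":"array","items":{"type":"number"}},"gripper":{"type":"number"},"squeeze":{"type":"number"}},"required":["slide","roll"]}

```bash
mkdir -p pics; ls; python3 - <<'E'
from bench import monitor,cams
import cv2,numpy as np
s=monitor.get_state();print(s)
for n in ("scene","top"):
    cv2.imwrite(f"pics/{n}0.png",cams.get_image(n)[:,:,::-1]);c=cams.get_calibration(n);print(n,c)
E
```

```text
pics
{'time': 0.0, 'joint_positions': array([ 1.28008722,  0.32182669, -0.07011372,  1.45165132,  0.02259176,
        1.37078307, -0.0569095 ]), 'qd': array([ 5.95038764e-04,  2.18161650e-03, -6.66306992e-04, -6.23182530e-04,
       -4.75038446e-04,  8.58827310e-04, -6.58339189e-05]), 'joint_torque': array([-2.56625881e-04, -4.91290569e+01, -4.04761825e-01, -3.12536860e+01,
       -6.42733625e-02,  4.35307575e-02,  1.66565633e-04]), 'position': array([ 0.19486635, -0.61948519,  0.19507126]), 'tool_rot': array([-3.10334291e+00, -4.76733511e-01,  5.70875497e-04]), 'ft_force': array([-0.53728245,  0.50396214, -0.28227347]), 'torque': array([ 0.01383437, -0.01234041, -0.00675373]), 'grip_force': 0.0, 'grip_width': 0.9956315425077116}
scene {'mtx': array([[556.5174941 ,   0.        , 323.52298721],
       [  0.        , 556.5174941 , 244.04310878],
       [  0.        ,   0.        ,   1.        ]]), 'dist_coeffs': array([-0.00162331,  0.        ,  0.        ,  0.        ,  0.        ]), 'R': array([[ 0.10889487,  0.99405242, -0.00129877],
       [ 0.7335687 , -0.0812414 , -0.67474202],
       [-0.67083446,  0.07252321, -0.73805252]]), 't': array([-0.08280259, -0.38259715,  1.4374088 ])}
top {'mtx': array([[444.26981583,   0.        , 331.15501835],
       [  0.        , 444.26981583, 246.77196328],
       [  0.        ,   0.        ,   1.        ]]), 'dist_coeffs': array([0.02837601, 0.        , 0.        , 0.        , 0.        ]), 'R': array([[ 0.00132435, -0.99925821,  0.03848747],
       [-0.98383781, -0.00819344, -0.17887436],
       [ 0.17905702, -0.03762854, -0.98311885]]), 't': array([-0.01550597,  0.56877599,  0.9531082 ])}
```

View pics/scene0.png

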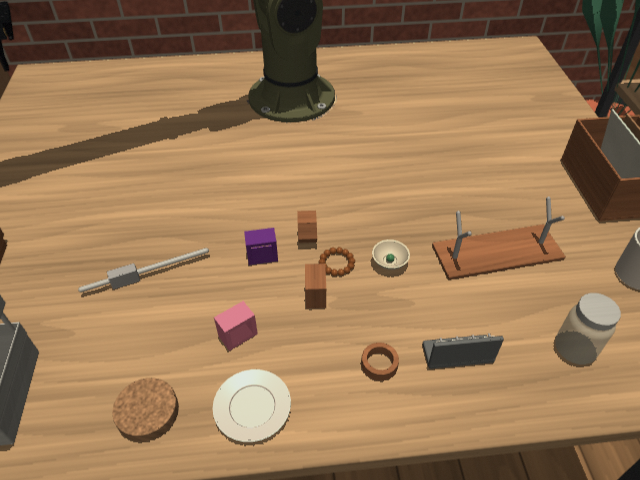

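View pics/top0.png

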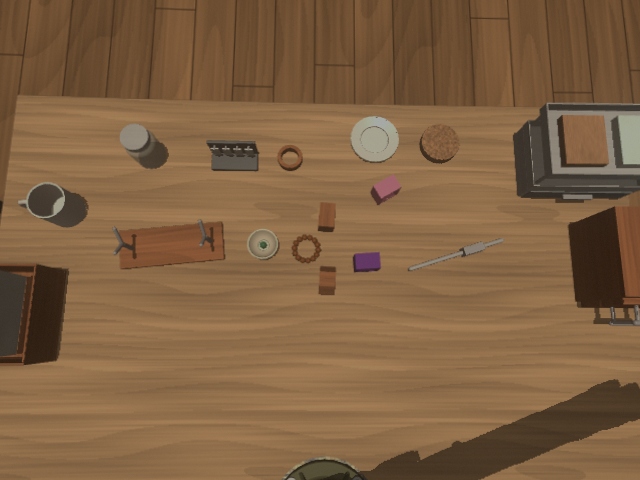

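The scene picture shows the bar at about (123,277), two brown rings at (307,226) and (315,286), and the rail at (500,250). In the top picture the bar's block is at (473,250), the rings at (327,217) and (327,280), and the rail at (172,245). I'll enlarge to tell the rings apart and to read exact pixels.

```bash
python3 - <<'E'
import cv2,numpy as np
s=cv2.imread("pics/scene0.png");t=cv2.imread("pics/top0.png")
R=lambda im,x,y,w,h,k:cv2.resize(im[y:y+h,x:x+w],None,fx=k,fy=k,interpolation=cv2.INTER_CUBIC)
a=np.hstack([R(s,280,200,66,100,6)[:600],R(t,300,195,66,100,6)[:600]]);cv2.imwrite("pics/c1.png",a)
b=np.vstack([R(t,400,230,110,50,7)[:300,:770],R(t,110,215,120,60,7)[:300,:770]][:2]) if 0 else np.vstack([R(t,400,230,110,45,7)[:,:770],R(t,115,217,110,40,7)])
cv2.imwrite("pics/c2.png",b);print(a.shape,b.shape)
E
```

```text
(600, 792, 3) (595, 770, 3)
```

View pics/c1.png

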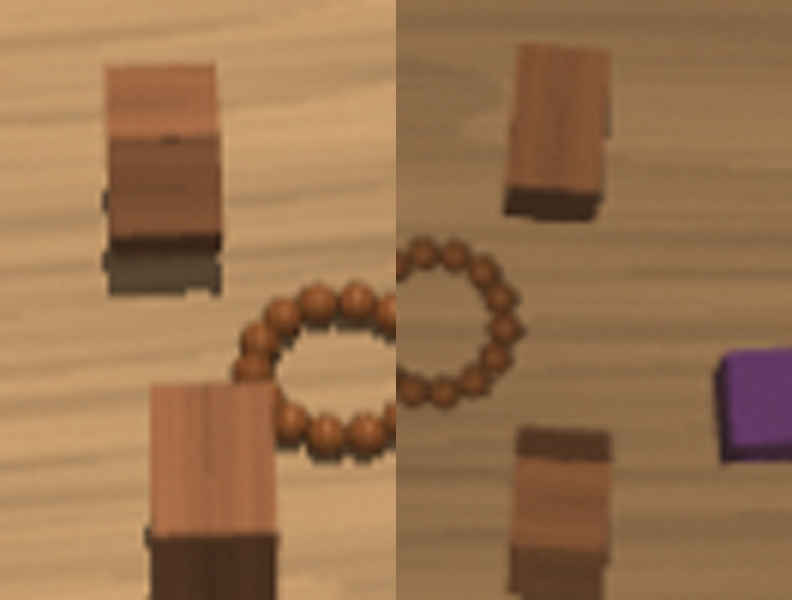

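View pics/c2.png

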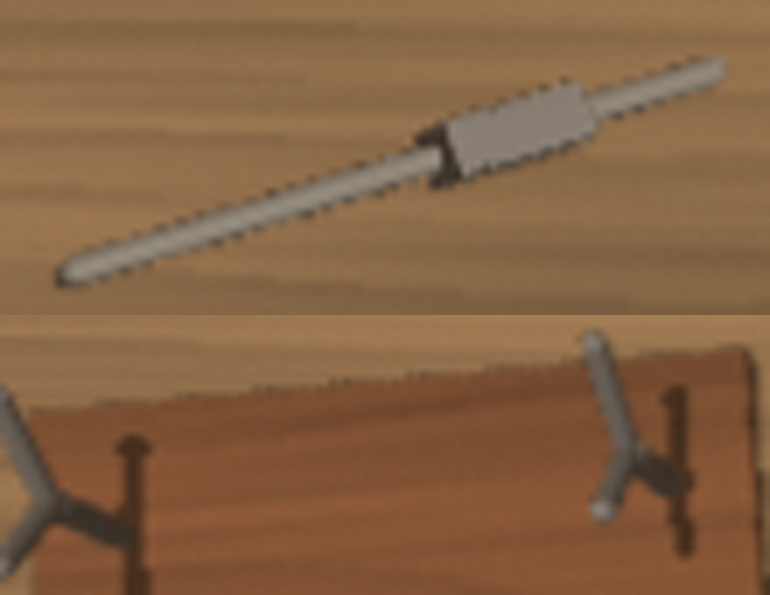

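```bash
cat > h.py <<'E'
import numpy as np,cv2
from bench import monitor,cams
def ray(cal,uv,z):
    """world points on the plane height z seen at pixels uv"""
    uv=np.array(uv,float).reshape(-1,1,2)
    d=cv2.undistortPoints(uv,cal["mtx"],cal["dist_coeffs"])[:,0]
    d=np.c_[d,np.ones(len(d))]@cal["R"]; c=-cal["R"].T@cal["t"]
    return c+d*((z-c[2])/d[:,2])[:,None]
def pt(*obs):
    """triangulate from (cal,uv) pairs"""
    A=np.zeros((3,3));b=np.zeros(3)
    for cal,uv in obs:
        d=cv2.undistortPoints(np.array([[uv]],float),cal["mtx"],cal["dist_coeffs"])[0,0]
        d=cal["R"].T@np.r_[d,1];d/=np.linalg.norm(d);P=np.eye(3)-np.outer(d,d)
        A+=P;b+=P@(-cal["R"].T@cal["t"])
    return np.linalg.solve(A,b)
E
python3 - <<'E'
from h import *
np.set_printoptions(precision=4,suppress=True)
T=cams.get_calibration("top");S=cams.get_calibration("scene")
print("ring",ray(T,[(320.5,202),(335.5,202.8),(334,227),(318.7,226)],.056))
print("ring scene",ray(S,[(305.2,264),(325.8,264),(326,289),(305.2,289)],.056))
print("bar",ray(T,[(408.9,268.9),(503.1,239.7)],.016),ray(T,[(474.5,248.6)],.032))
print("bar scene",ray(S,[(82,291),(208,251.5)],.016))
print("fork tips",ray(T,[(200,220.6),(200.7,244.9),(116,230),(118,256)],.1045))
print("V",ray(T,[(205,235.6),(122.4,242.7)],.073))
print("base",ray(T,[(119,232),(222,222),(224,259),(121,268)],.01))
print("base scene",ray(S,[(433,246),(551,229),(564,260),(450,277)],.01))
E
```

```text
ring [[ 0.6721  0.012   0.056 ]
 [ 0.6706 -0.0224  0.056 ]
 [ 0.6137 -0.019   0.056 ]
 [ 0.6157  0.0157  0.056 ]]
ring scene [[ 0.6191 -0.0169  0.056 ]
 [ 0.6231  0.0191  0.056 ]
 [ 0.6783  0.0133  0.056 ]
 [ 0.6744 -0.0217  0.056 ]]
bar [[ 0.5243 -0.1959  0.016 ]
 [ 0.5958 -0.4229  0.016 ]] [[ 0.5709 -0.3474  0.032 ]]
bar scene [[ 0.6042 -0.4153  0.016 ]
 [ 0.5339 -0.1951  0.016 ]]
fork tips [[0.6136 0.2693 0.1045]
 [0.5609 0.2651 0.1045]
 [0.5913 0.4417 0.1045]
 [0.536  0.4329 0.1045]]
V [[0.5875 0.265  0.073 ]
 [0.5701 0.4399 0.073 ]]
base [[0.6071 0.4767 0.01  ]
 [0.6335 0.2428 0.01  ]
 [0.5455 0.2343 0.01  ]
 [0.5232 0.4651 0.01  ]]
base scene [[0.5618 0.2336 0.01  ]
 [0.543  0.4764 0.01  ]
 [0.6237 0.4697 0.01  ]
 [0.6402 0.246  0.01  ]]
```

```bash
cat >> h.py <<'E'
from scipy.spatial.transform import Rotation as Ro
np.set_printoptions(precision=4,suppress=True)
def plan(xyz,yaw):
    s=monitor.get_state();R=Ro.from_rotvec(s["tool_rot"]).as_matrix()
    y0=np.arctan2(R[1,0],R[0,0]);d=R.T@(np.array(xyz)-s["position"])*100
    print("t",s["time"],"pos",s["position"],"yaw",y0,"tilt",R[:2,2],"-> slide cm",d,"roll",-(yaw-y0))
E
python3 -c "
from h import *
plan((.574,-.345,.22),1.876)"
```

```text
t 0.1 pos [ 0.1949 -0.6195  0.1952] yaw 0.30488988968828573 tilt [-0.0006  0.0016] -> slide cm [ 44.4038 -14.811   -2.4637] roll -1.5711101103117142
```

>>> {"op": "move_arm", "data": {
  "slide": [
    [4, -1.3, -2.5],
    [8, -2.7, -2.5],
    [12, -4, -2.5],
    [16, -5.3, -2.5],
    [20, -6.7, -2.5],
    [24, -8, -2.5],
    [28, -9.3, -2.5],
    [32, -10.7, -2.5],
    [36, -12, -2.5],
    [40, -13.3, -2.5],
    [44.4, -14.8, -2.5],
    [44.4, -14.8, -2.5],
    [44.4, -14.8, -2.5],
    [44.4, -14.8, -2.5],
    [44.4, -14.8, -2.5]
  ],
  "roll": [-0.14, -0.28, -0.42, -0.56, -0.7, -0.84, -0.98, -1.12, -1.26, -1.4, -1.5, -1.57, -1.57, -1.57, -1.57],
  "gripper": 6
}}

```text
time: 1.6
position: [0.5728, -0.3474, 0.221]
tool_rot: [-1.864, -2.528, 0.002]
ft_force: [-0.4, -0.8, -0.6]
grip_width: 0.69
grip_force: 0.0
```

```bash
python3 -c "
from h import *
plan((.574,-.345,.1),1.876)
c=cams.get_calibration('wrist');print(c)
im=cams.get_image('wrist');cv2.imwrite('pics/w1.png',im[:,:,::-1])"
```

```text
t 1.6 pos [ 0.5728 -0.3474  0.221 ] yaw 1.8707699978703674 tilt [-0.001  -0.0008] -> slide cm [ 0.201   0.1963 12.0949] roll -0.005230002129632538
{'mtx': array([[386.2956,   0.    , 321.1797],
       [  0.    , 386.2956, 238.6642],
       [  0.    ,   0.    ,   1.    ]]), 'dist_coeffs': array([-0.0695,  0.    ,  0.    ,  0.    ,  0.    ]), 'R': array([[ 0.955 ,  0.2965, -0.001 ],
       [ 0.287 , -0.9237,  0.2539],
       [ 0.0743, -0.2428, -0.9672]]), 't': array([-0.4444, -0.5232,  0.2865])}
```

View pics/w1.png

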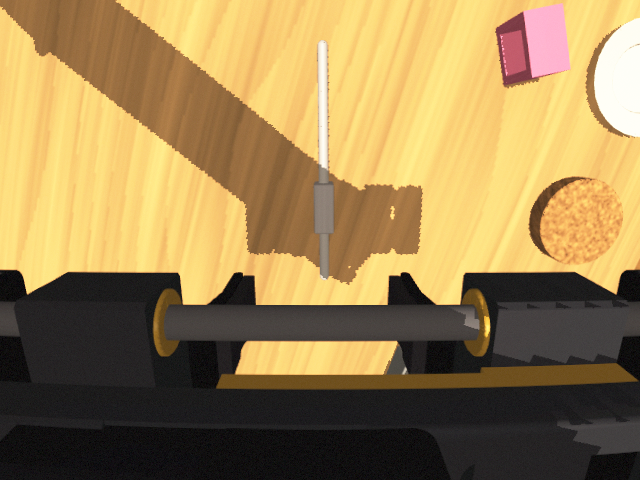

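The wrist picture shows the bar upright: long tip at (322.5,42), tail end (325,278), block top face x 315–332, rows 184–233.

```bash
python3 -c "
from h import *
c=cams.get_calibration('wrist')
p=ray(c,[(322.5,42),(325,278)],.016);b=ray(c,[(315,184),(332,184),(333,233),(315.5,233)],.032)
print(p,b,b.mean(0));d=p[0]-p[1];y=np.arctan2(d[1],d[0]);u=d/np.linalg.norm(d);print('len',np.linalg.norm(d),'yaw',y,'origin by ends',p[0]-u*.16)
o=p[0]-u*.16
plan((o[0],o[1],.006),y)"
```

```text
[[ 0.5278 -0.1968  0.016 ]
 [ 0.6007 -0.4215  0.016 ]] [[ 0.5603 -0.3257  0.032 ]
 [ 0.5762 -0.3208  0.032 ]
 [ 0.5921 -0.3674  0.032 ]
 [ 0.5752 -0.3727  0.032 ]] [ 0.5759 -0.3467  0.032 ]
len 0.23618999498825213 yaw 1.8843713613134503 origin by ends [ 0.5772 -0.349   0.016 ]
t 1.65 pos [ 0.573  -0.3473  0.2211] yaw 1.8711175641448445 tilt [-0.0006 -0.0008] -> slide cm [-0.2731  0.3745 21.5104] roll -0.013253797168605752
```

>>> {"op": "move_arm", "data": {
  "slide": [
    [-0.1, 0.2, 3],
    [-0.2, 0.3, 6],
    [-0.2, 0.3, 9],
    [-0.2, 0.3, 12],
    [-0.2, 0.3, 15],
    [-0.2, 0.3, 18],
    [-0.2, 0.3, 20],
    [-0.2, 0.3, 21],
    [-0.2, 0.3, 21.5],
    [-0.2, 0.3, 21.5],
    [-0.2, 0.3, 21.5]
  ],
  "roll": [-0.01, -0.01, -0.01, -0.01, -0.01, -0.01, -0.01, -0.01, -0.01, -0.01, -0.01]
}}

```text
time: 2.75
position: [0.5785, -0.3473, 0.0076]
tool_rot: [1.846, 2.539, 0.0]
ft_force: [-0.6, -0.9, 0.4]
grip_width: 0.69
grip_force: 0.0
```

>>> {"op": "move_arm", "data": {
  "slide": [
    [0, 0, 0],
    [0, 0, 0],
    [0, 0, 0],
    [0, 0, 0],
    [0, 0, 0],
    [0, 0, 0],
    [0, 0, 0],
    [0, 0, 0]
  ],
  "roll": [0, 0, 0, 0, 0, 0, 0, 0],
  "gripper": 0.5,
  "squeeze": 40
}}

```text
time: 3.55
position: [0.5777, -0.3467, 0.0062]
tool_rot: [1.847, 2.541, -0.0]
ft_force: [0.0, 0.2, -0.5]
grip_width: 0.089
grip_force: 0.1
```

```bash
python3 -c "
from h import *
plan((.63,-.27,.18),1.50)"
```

```text
t 3.55 pos [ 0.5777 -0.3467  0.0062] yaw 1.8847820046344188 tilt [ 0.0002 -0.0001] -> slide cm [  5.6757   7.3444 -17.3816] roll 0.3847820046344188
```

```bash
python3 -c "
from h import *
im=cams.get_image('wrist');cv2.imwrite('pics/w2.png',im[:,:,::-1]);s=monitor.get_state();print(s['grip_width'],s['grip_force'],s['position'])"
```

```text
0.0769161510171106 0.10739843887563438 [ 0.5777 -0.3466  0.0062]
```

View pics/w2.png

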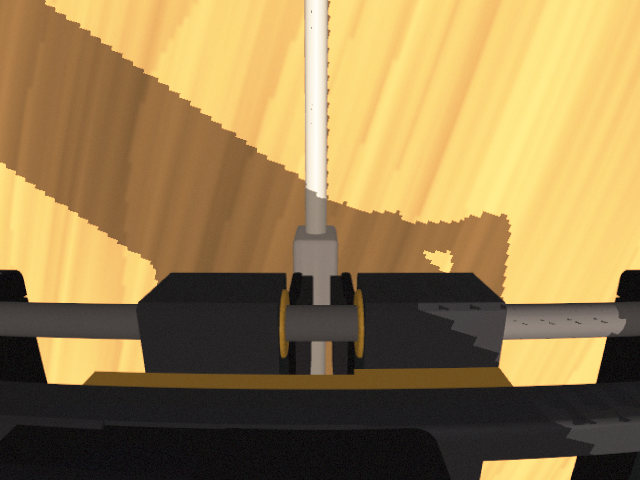

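The picture shows the block (x 294–336, front top edge at row 240) between or near the almost shut fingers. I'll check that geometry.

```bash
python3 -c "
from h import *
c=cams.get_calibration('wrist')
b=ray(c,[(294,240),(336,240)],.032);print(b,b.mean(0),np.linalg.norm(b[0]-b[1]))
print(ray(c,[(317,200)],.021))
s=monitor.get_state();p=s['position'];R=Ro.from_rotvec(s['tool_rot']).as_matrix()
def pj(X): return cv2.projectPoints(np.array([X]),cv2.Rodrigues(c['R'])[0],c['t'],c['mtx'],c['dist_coeffs'])[0].ravel()
for n,l in dict(tcp=(0,0,0),grasp=(0,0,-.019),l=(0,-.01,-.019),r=(0,.01,-.019),front=(.025,0,-.026)).items(): print(n,pj(p+R@np.array(l)))
print((b.mean(0)-p)@R, s['grip_width'],s['grip_force'])"
```

```text
[[ 0.5592 -0.3264  0.032 ]
 [ 0.5766 -0.3207  0.032 ]] [ 0.5679 -0.3235  0.032 ] 0.018309927677651456
[[ 0.5637 -0.3082  0.021 ]]
tcp [320.2652 273.8879]
grasp [320.1763 287.6877]
l [298.8978 287.6577]
r [341.4553 287.6968]
front [320.1537 240.0988]
[ 0.025  -0.0022 -0.0258] 0.0769161510171106 0.10739843887563438
```

>>> {"op": "move_arm", "data": {
  "slide": [
    [0, 0, 0],
    [0, 0, 0],
    [0, 0, 0],
    [0, 0, 0]
  ],
  "roll": [0, 0, 0, 0],
  "gripper": 0,
  "squeeze": 50
}}

```text
time: 4.0
position: [0.5776, -0.3467, 0.0062]
tool_rot: [1.847, 2.541, -0.0]
ft_force: [0.7, 0.5, -0.8]
grip_width: 0.008
grip_force: 0.1
```

```bash
python3 -c "
from h import *
im=cams.get_image('wrist');a=im[200:400,220:420];cv2.imwrite('pics/w3.png',cv2.resize(a,None,fx=3,fy=3)[:,:,::-1]);s=monitor.get_state();print(s['grip_width'],s['grip_force'],s['position'])"
```

```text
0.0014592532872641445 0.12535882262099562 [ 0.5776 -0.3467  0.0061]
```

View pics/w3.png

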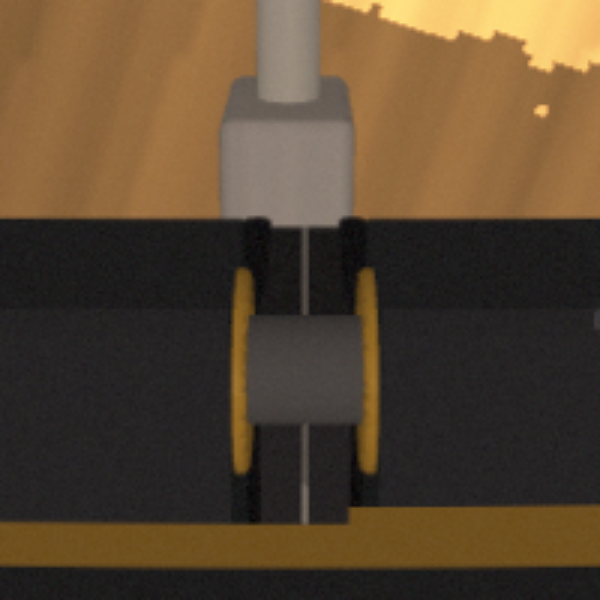

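The crop shows the fingers fully shut above the block, so their tips are about 25 mm higher than the reported TCP suggests. I'll open and feel my way down.

>>> {"op": "move_arm", "data": {
  "slide": [
    [0, 0, 0],
    [0, 0, 0],
    [0, 0, 0],
    [0, 0, 0],
    [0, 0, 0],
    [0, 0, 0],
    [0, 0, 0],
    [0, 0, 0.2],
    [0, 0, 0.4],
    [0, 0, 0.5],
    [0, 0, 0.5]
  ],
  "roll": [0, 0, 0, 0, 0, 0, 0, 0, 0, 0, 0],
  "gripper": 5
}}

```text
time: 5.15
position: [0.5774, -0.3465, 0.0008]
tool_rot: [-1.846, -2.541, 0.0]
ft_force: [0.3, -0.4, -0.1]
grip_width: 0.575
grip_force: 0.0
```

>>> {"op": "move_arm", "data": {
  "slide": [
    [0, 0, 0.2],
    [0, 0, 0.3],
    [0, 0, 0.3]
  ],
  "roll": [0, 0, 0]
}}

```text
time: 5.45
position: [0.5775, -0.3466, -0.002]
tool_rot: [-1.847, -2.541, 0.0]
ft_force: [-0.3, 0.1, -0.2]
grip_width: 0.575
grip_force: 0.0
```

>>> {"op": "move_arm", "data": {
  "slide": [
    [0, 0, 0.3],
    [0, 0, 0.6],
    [0, 0, 0.7],
    [0, 0, 0.7]
  ],
  "roll": [0, 0, 0, 0]
}}

```text
time: 5.85
position: [0.5774, -0.3465, -0.0092]
tool_rot: [-1.846, -2.541, 0.0]
ft_force: [-0.3, 0.4, 0.0]
grip_width: 0.577
grip_force: 0.0
```

>>> {"op": "move_arm", "data": {
  "slide": [
    [0, 0, 0.3],
    [0, 0, 0.5],
    [0, 0, 0.5]
  ],
  "roll": [0, 0, 0]
}}

```text
time: 6.15
position: [0.5773, -0.3466, -0.0143]
tool_rot: [-1.846, -2.541, 0.0]
ft_force: [-0.0, 0.2, -0.4]
grip_width: 0.574
grip_force: 0.0
```

>>> {"op": "move_arm", "data": {
  "slide": [
    [0, 0, 0.2],
    [0, 0, 0.4],
    [0, 0, 0.4]
  ],
  "roll": [0, 0, 0]
}}

```text
time: 6.45
position: [0.5773, -0.3465, -0.0183]
tool_rot: [-1.846, -2.541, 0.0]
ft_force: [-0.6, -0.2, -0.6]
grip_width: 0.574
grip_force: 0.0
```

>>> {"op": "move_arm", "data": {
  "slide": [
    [0, 0, 0],
    [0, 0, 0],
    [0, 0, 0],
    [0, 0, 0],
    [0, 0, 0],
    [0, 0, 0],
    [0, 0, 0]
  ],
  "roll": [0, 0, 0, 0, 0, 0, 0],
  "gripper": 0,
  "squeeze": 50
}}

```text
time: 7.15
position: [0.5773, -0.3469, -0.0178]
tool_rot: [-1.847, -2.541, 0.001]
ft_force: [-1.1, 0.2, 1.5]
grip_width: 0.23
grip_force: 50.0
```

Gripped (20 mm, 50 N), with the bar axis at TCP z + 34 mm. Next I lift and line up in front of the square ring.

```bash
python3 -c "
from h import *
plan((.63,-.25,.10),1.496)"
```

```text
t 7.15 pos [ 0.5773 -0.3469 -0.0178] yaw 1.884650249877331 tilt [-0.0006 -0.0002] -> slide cm [  7.5844   7.997  -11.7825] roll 0.388650249877331
```

>>> {"op": "move_arm", "data": {
  "slide": [
    [0, 0, -1.5],
    [0, 0, -3.5],
    [0, 0, -6],
    [0.5, 0.5, -8],
    [1.5, 1.5, -10],
    [2.5, 2.5, -11.8],
    [3.5, 3.5, -11.8],
    [4.5, 4.5, -11.8],
    [5.5, 5.5, -11.8],
    [6.5, 6.5, -11.8],
    [7.2, 7.5, -11.8],
    [7.6, 8, -11.8],
    [7.6, 8, -11.8],
    [7.6, 8, -11.8],
    [7.6, 8, -11.8]
  ],
  "roll": [0, 0, 0, 0, 0.05, 0.1, 0.15, 0.2, 0.25, 0.3, 0.35, 0.39, 0.39, 0.39, 0.39]
}}

```text
time: 8.65
position: [0.6299, -0.2505, 0.1004]
tool_rot: [2.304, 2.135, -0.001]
ft_force: [0.2, 0.4, -2.0]
grip_width: 0.227
grip_force: 50.0
```

```bash
python3 -c "
from h import *
plan((.63,-.25,.10),1.496)
im=cams.get_image('wrist')
t=cams.get_image('top');s=cams.get_image('scene')
R=lambda im,x,y,w,h,W,H:cv2.resize(im[y:y+h,x:x+w],(W,H),interpolation=cv2.INTER_CUBIC)
a=np.vstack([R(im,160,0,320,240,640,480)[:480]])
b=np.hstack([a,np.vstack([R(t,300,190,40,60,160,240),R(s,280,250,40,60,160,240)])])
cv2.imwrite('pics/w4.png',b[:,:,::-1]);print(b.shape)"
```

```text
t 8.65 pos [ 0.6299 -0.2505  0.1004] yaw 1.4945572042515594 tilt [-0.     -0.0006] -> slide cm [0.0533 0.0077 0.0404] roll -0.0014427957484406395
(480, 800, 3)
```

View pics/w4.png

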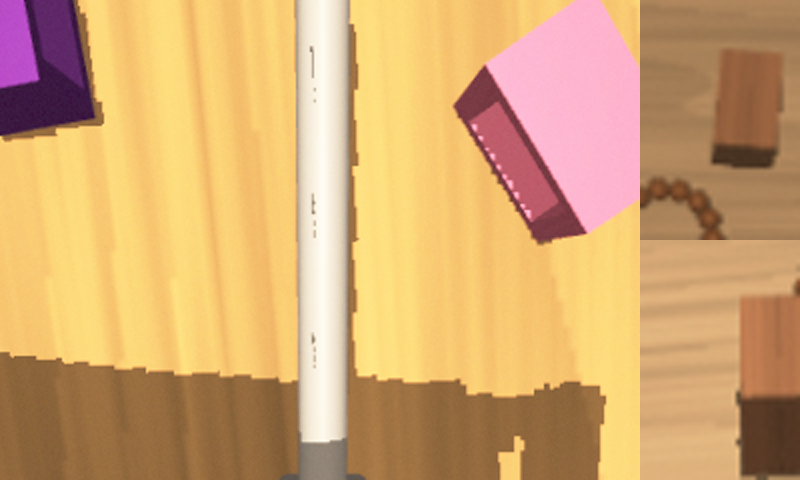

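The rod is straight along the tool axis, but the ring lies outside the wrist view. The top and scene crops show it unmoved. Those two cameras place it at about (0.646, -0.002), well inside the ±15 mm bore clearance, so I descend and thread.

>>> {"op": "move_arm", "data": {
  "slide": [
    [0, -0.2, 2],
    [0, -0.2, 4],
    [0, -0.2, 6],
    [0, -0.2, 8],
    [0, -0.2, 9.5],
    [0, -0.2, 10.4],
    [0, -0.2, 10.6],
    [0, -0.2, 10.6],
    [0, -0.2, 10.6]
  ],
  "roll": [0, 0, 0, 0, 0, 0, 0, 0, 0]
}}

```text
time: 9.7
position: [0.6291, -0.2498, -0.0047]
tool_rot: [2.303, 2.134, 0.001]
ft_force: [-0.0, 0.3, -1.6]
grip_width: 0.227
grip_force: 50.0
```

>>> {"op": "move_arm", "data": {
  "slide": [
    [1, 0, 0],
    [2.5, 0, 0],
    [4, 0, 0],
    [5.5, 0, 0],
    [7, 0, 0],
    [8, 0, 0],
    [9, 0, 0],
    [10, 0, 0],
    [10.5, 0, 0],
    [10.5, 0, 0]
  ],
  "roll": [0, 0, 0, 0, 0, 0, 0, 0, 0, 0]
}}

```text
time: 10.7
position: [0.6364, -0.1437, -0.0058]
tool_rot: [-2.303, -2.137, -0.0]
ft_force: [-0.2, -0.4, -1.6]
grip_width: 0.225
grip_force: 50.0
```

```bash
python3 -c "
from h import *
plan((.6405,-.077,-.006),1.496)
t=cams.get_image('top');s=cams.get_image('scene')
R=lambda im,x,y,w,h,W,H:cv2.resize(im[y:y+h,x:x+w],(W,H),interpolation=cv2.INTER_CUBIC)
b=np.hstack([R(t,290,185,80,120,400,600),R(s,240,220,100,150,400,600)])
cv2.imwrite('pics/m5.png',b[:,:,::-1])"
```

```text
t 10.7 pos [ 0.6364 -0.1437 -0.0058] yaw 1.4960237168642325 tilt [0.0001 0.0003] -> slide cm [ 6.6825 -0.0872  0.0181] roll 2.3716864232525836e-05
```

View pics/m5.png

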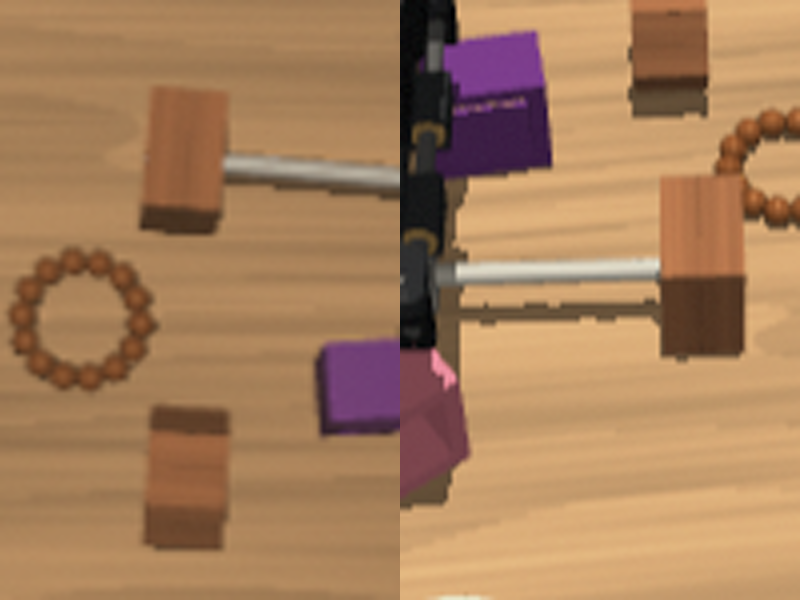

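The rod is inside the square ring, roughly centred (left crop: rod at row 165, ring rows 88–205), and the ring hasn't moved. I push through and lift.

>>> {"op": "move_arm", "data": {
  "slide": [
    [1, -0.1, 0],
    [2.2, -0.1, 0],
    [3.5, -0.1, 0],
    [4.8, -0.1, 0],
    [6, -0.1, 0],
    [6.6, -0.1, 0],
    [6.7, -0.1, 0],
    [6.7, -0.1, 0]
  ],
  "roll": [0, 0, 0, 0, 0, 0, 0, 0]
}}

```text
time: 11.6
position: [0.6403, -0.0781, -0.0059]
tool_rot: [2.304, 2.135, -0.001]
ft_force: [-0.1, -0.1, -1.5]
grip_width: 0.222
grip_force: 50.0
```

>>> {"op": "move_arm", "data": {
  "slide": [
    [0, 0, -0.4],
    [0, 0, -0.8],
    [0, 0, -1.2],
    [0, 0, -1.6],
    [0, 0, -2],
    [0, 0, -3],
    [0, 0, -4],
    [0, 0, -5.5],
    [0, 0, -7],
    [0, 0, -9],
    [0, 0, -11],
    [0, 0, -12.5],
    [0, 0, -13.5],
    [0, 0, -14],
    [0, 0, -14],
    [0, 0, -14],
    [0, 0, -14],
    [0, 0, -14]
  ],
  "roll": [0, 0, 0, 0, 0, 0, 0, 0, 0, 0, 0, 0, 0, 0, 0, 0, 0, 0]
}}

```text
time: 13.4
position: [0.6398, -0.0779, 0.1332]
tool_rot: [-2.303, -2.135, 0.002]
ft_force: [-0.2, -0.0, -2.6]
grip_width: 0.23
grip_force: 50.0
```

```bash
python3 -c "
from h import *
plan((.5855,.32,.134),1.666)"
```

```text
t 13.4 pos [ 0.6398 -0.0779  0.1332] yaw 1.4947998505506412 tilt [-0.0015  0.0002] -> slide cm [39.2642 -8.4333 -0.0633] roll -0.17120014944935869
```

>>> {"op": "move_arm", "data": {
  "slide": [
    [0.3, 0, -0.3],
    [0.9, -0.2, -0.6],
    [1.9, -0.4, -1],
    [3.2, -0.7, -1.5],
    [5, -1.1, -2],
    [7, -1.5, -2],
    [9, -1.9, -2],
    [11, -2.4, -2],
    [13, -2.8, -2],
    [15, -3.2, -2],
    [17, -3.7, -2],
    [19, -4.1, -2],
    [21, -4.5, -2],
    [23, -4.9, -2],
    [25, -5.4, -2],
    [26.8, -5.8, -2],
    [28.3, -6.1, -2],
    [29.3, -6.3, -2],
    [29.8, -6.4, -2],
    [30, -6.4, -2]
  ],
  "roll": [0, 0, 0, -0.02, -0.03, -0.04, -0.05, -0.06, -0.07, -0.08, -0.09, -0.1, -0.11, -0.12, -0.13, -0.14, -0.15, -0.16, -0.17, -0.17]
}}

```text
time: 15.4
position: [0.5993, 0.2262, 0.154]
tool_rot: [2.114, 2.324, -0.001]
ft_force: [-0.5, 0.3, -1.9]
grip_width: 0.23
grip_force: 50.0
```

```bash
python3 -c "
from h import *
plan((.5865,.32,.134),1.666)"
```

```text
t 15.4 pos [0.5993 0.2262 0.154 ] yaw 1.6652207767811977 tilt [-0.0002 -0.0004] -> slide cm [ 9.4572 -0.3872  1.9973] roll -0.0007792232188021941
```

>>> {"op": "move_arm", "data": {
  "slide": [
    [0.4, 0, 0],
    [1.2, 0, 0],
    [2.5, -0.1, 0],
    [4, -0.2, 0.3],
    [5.5, -0.2, 0.7],
    [7, -0.3, 1.1],
    [8.3, -0.4, 1.5],
    [9.1, -0.4, 1.8],
    [9.5, -0.4, 2],
    [9.5, -0.4, 2],
    [9.5, -0.4, 2],
    [9.5, -0.4, 2],
    [9.5, -0.4, 2],
    [9.5, -0.4, 2]
  ],
  "roll": [0, 0, 0, 0, 0, 0, 0, 0, 0, 0, 0, 0, 0, 0]
}}

```text
time: 16.8
position: [0.5867, 0.3198, 0.1343]
tool_rot: [2.115, 2.322, 0.0]
ft_force: [0.4, 0.2, -1.9]
grip_width: 0.231
grip_force: 50.0
```

```bash
python3 -c "
from h import *
plan((.5865,.32,.134),1.666)
w=cams.get_image('wrist');t=cams.get_image('top');s=cams.get_image('scene')
for n,i in dict(w=w,t=t,s=s).items(): cv2.imwrite(f'pics/raw6{n}.png',i[:,:,::-1])
R=lambda im,x,y,w,h,W,H:cv2.resize(im[y:y+h,x:x+w],(W,H),interpolation=cv2.INTER_CUBIC)
b=np.hstack([R(w,160,0,300,300,400,400),np.vstack([R(s,420,150,160,120,400,300),R(t,100,200,160,120,400,300)])[:600]]) if 0 else np.hstack([np.vstack([R(w,160,0,400,300,400,300),R(t,100,195,160,120,400,300)]),R(s,420,150,160,150,400,600)])
cv2.imwrite('pics/m6.png',b[:,:,::-1])"
```

```text
t 16.8 pos [0.5867 0.3198 0.1343] yaw 1.6640140676445552 tilt [ 0.0003 -0.0002] -> slide cm [ 0.0244 -0.0135  0.0267] roll -0.0019859323554447528
```

View pics/m6.png

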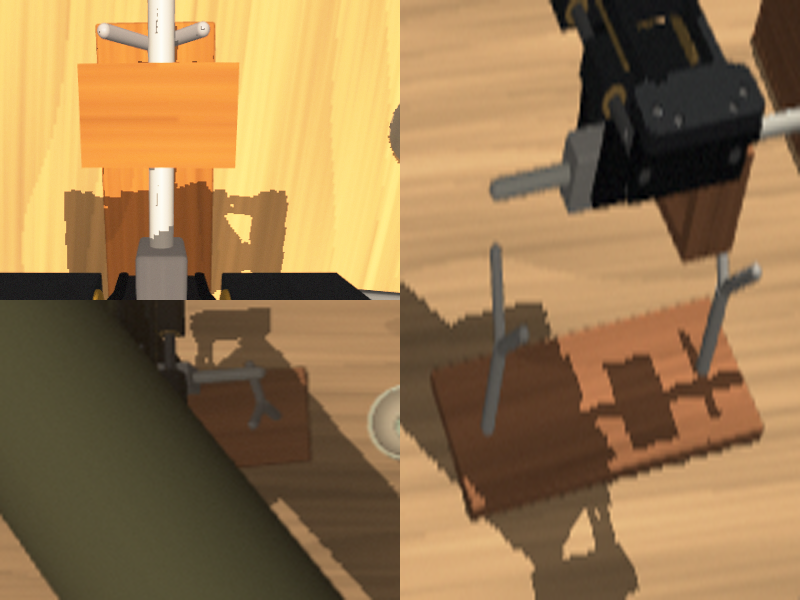

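The wrist crop shows the ring hanging on the bar. The far fork's prong tips are at (265,31) and (363,29), and the base edges at row 200 are at x≈264 and 373, so the bar is almost on the rail axis. The tail fork in the scene view also lies below the tail.

```bash
python3 -c "
from h import *
c=cams.get_calibration('wrist')
f=ray(c,[(265,31),(363,29)],.1045);m=f.mean(0);print('prongs',f,m)
e=ray(c,[(264,190),(373,190),(257,24),(374,24)],.01);print('base',e,e[:2].mean(0),e[2:].mean(0))
s=monitor.get_state();R=Ro.from_rotvec(s['tool_rot']).as_matrix();o=s['position']+[0,0,.034]
for q in (m,e[:2].mean(0),e[2:].mean(0)): print('in tool',(q-o)@R)
r=ray(c,[(320,167),(320,63)],o[2]+.013);print('ring edges in tool',(r-o)@R)
# tail fork in scene
S=cams.get_calibration('scene')
g=lambda x,y:(420+(x-400)*.4,150+y*.25)
print('scene prongs',ray(S,[g(496,250),g(520,338),g(724,257),g(755,271)],.1045))
print('bar tail scene',ray(S,[g(496,189)],o[2]))
"
```

```text
prongs [[0.5462 0.4401 0.1045]
 [0.5971 0.4459 0.1045]] [0.5717 0.443  0.1045]
base [[0.5383 0.3429 0.01  ]
 [0.6265 0.3513 0.01  ]
 [0.5251 0.467  0.01  ]
 [0.612  0.4752 0.01  ]] [0.5824 0.3471 0.01  ] [0.5685 0.4711 0.01  ]
in tool [ 0.1238 -0.0032  0.0637]
in tool [ 0.0273 -0.0016  0.1582]
in tool [ 0.1521 -0.0037  0.1582]
ring edges in tool [[ 0.0581  0.0001 -0.013 ]
 [ 0.0936  0.0001 -0.013 ]]
scene prongs [[0.5699 0.2641 0.1045]
 [0.6247 0.2659 0.1045]
 [0.5922 0.4248 0.1045]
 [0.6031 0.4433 0.1045]]
bar tail scene [[0.5967 0.2451 0.1682]]
```

>>> {"op": "move_arm", "data": {
  "slide": [
    [0, -0.1, 0.5],
    [0, -0.1, 1.2],
    [0, -0.1, 2],
    [0, -0.1, 3],
    [0, -0.1, 4],
    [0, -0.1, 5],
    [0, -0.1, 6],
    [0, -0.1, 7],
    [0, -0.1, 7.6],
    [0, -0.1, 8],
    [0, -0.1, 8.2],
    [0, -0.1, 8.2],
    [0, -0.1, 8.2]
  ],
  "roll": [-0.01, -0.02, -0.02, -0.02, -0.02, -0.02, -0.02, -0.02, -0.02, -0.02, -0.02, -0.02, -0.02]
}}

```text
time: 18.25
position: [0.5857, 0.3204, 0.0526]
tool_rot: [2.091, 2.344, 0.001]
ft_force: [-0.2, -0.3, -2.0]
grip_width: 0.225
grip_force: 50.0
```

>>> {"op": "move_arm", "data": {
  "slide": [
    [0, 0, 0.2],
    [0, 0, 0.3],
    [0, 0, 0.4],
    [0, 0, 0.4],
    [0, 0, 0.4]
  ],
  "roll": [0, 0, 0, 0, 0]
}}

```text
time: 18.75
position: [0.5853, 0.3202, 0.0481]
tool_rot: [-2.091, -2.344, 0.0]
ft_force: [-0.5, -0.2, -2.8]
grip_width: 0.221
grip_force: 50.0
```

Not in contact yet at bar z ≈ 82 mm, so I lower in 2 mm steps.

>>> {"op": "move_arm", "data": {
  "slide": [
    [0, 0, 0.1],
    [0, 0, 0.2],
    [0, 0, 0.2],
    [0, 0, 0.2]
  ],
  "roll": [0, 0, 0, 0]
}}

```text
time: 19.15
position: [0.5852, 0.3203, 0.0468]
tool_rot: [2.091, 2.344, -0.0]
ft_force: [-3.5, -1.4, 5.6]
grip_width: 0.23
grip_force: 50.0
```

>>> {"op": "move_arm", "data": {
  "slide": [
    [0, 0, 0.1],
    [0, 0, 0.2],
    [0, 0, 0.2],
    [0, 0, 0.2]
  ],
  "roll": [0, 0, 0, 0]
}}

```text
time: 19.55
position: [0.5853, 0.3203, 0.0466]
tool_rot: [2.09, 2.344, -0.0]
ft_force: [-6.1, -3.9, 13.8]
grip_width: 0.229
grip_force: 50.0
```

Seated in the forks with 14 N upward. I release and then withdraw straight up.

>>> {"op": "move_arm", "data": {
  "slide": [
    [0, 0, -0.1],
    [0, 0, -0.2],
    [0, 0, -0.2],
    [0, 0, -0.2],
    [0, 0, -0.2],
    [0, 0, -0.2],
    [0, 0, -0.2],
    [0, 0, -0.2]
  ],
  "roll": [0, 0, 0, 0, 0, 0, 0, 0],
  "gripper": 5,
  "squeeze": 10
}}

```text
time: 20.35
position: [0.5854, 0.3202, 0.0461]
tool_rot: [2.091, 2.344, -0.0]
ft_force: [0.3, -0.9, 1.0]
grip_width: 0.573
grip_force: 0.0
```

>>> {"op": "move_arm", "data": {
  "slide": [
    [0, 0, -0.5],
    [0, 0, -1.5],
    [0, 0, -3],
    [0, 0, -5],
    [0, 0, -7],
    [0, 0, -9],
    [0, 0, -11],
    [0, 0, -13],
    [0, 0, -14],
    [0, 0, -14],
    [0, 0, -14],
    [0, 0, -14],
    [0, 0, -14],
    [0, 0, -14],
    [0, 0, -14],
    [0, 0, -14]
  ],
  "roll": [0, 0, 0, 0, 0, 0, 0, 0, 0, 0, 0, 0, 0, 0, 0, 0]
}}

```text
time: 21.95
position: [0.5853, 0.3201, 0.1859]
tool_rot: [-2.091, -2.344, 0.001]
ft_force: [0.0, 0.1, -0.2]
grip_width: 0.573
grip_force: 0.0
```

```bash
python3 -c "
from h import *
# numeric check: predicted bar/ring pixels vs picture columns/rows along the bar in the wrist view
s=monitor.get_state();c=cams.get_calibration('wrist');im=cams.get_image('wrist').astype(int)
cv2.imwrite('pics/w7.png',im[:,:,::-1]);print(s['time'],s['position'])
R=Ro.from_rotvec(s['tool_rot']).as_matrix();o=np.r_[s['position'][:2],.08]
for x in (-.04,-.02,0,.02,.03,.045,.05,.06,.075,.09,.1,.11,.13,.15,.155,.165):
  for y in (0,.02):
    X=o+R@np.array([x,y,-.005])
    u=cv2.projectPoints(X[None],cv2.Rodrigues(c['R'])[0],c['t'],c['mtx'],c['dist_coeffs'])[0].ravel().round().astype(int)
    print(x,y,u,im[u[1],u[0]] if 0<=u[1]<480 else None)
"
```

```text
21.95 [0.5853 0.3201 0.1859]
-0.04 0 [320 278] [151 138 124]
-0.04 0.02 [345 278] [131  77  37]
-0.02 0 [320 254] [146 132 121]
-0.02 0.02 [346 254] [134  79  39]
0 0 [320 229] [146 131 121]
0 0.02 [346 229] [133  76  36]
0.02 0 [320 204] [144 131 119]
0.02 0.02 [347 204] [134  76  34]
0.03 0 [320 190] [254 251 242]
0.03 0.02 [347 190] [140  81  38]
0.045 0 [320 170] [254 252 243]
0.045 0.02 [347 170] [248 157  69]
0.05 0 [320 163] [254 252 242]
0.05 0.02 [348 163] [249 161  71]
0.06 0 [320 150] [250 163  71]
0.06 0.02 [348 150] [250 163  71]
0.075 0 [320 129] [235 140  59]
0.075 0.02 [348 129] [245 154  70]
0.09 0 [320 107] [244 149  66]
0.09 0.02 [348 107] [243 150  67]
0.1 0 [320  92] [254 252 245]
0.1 0.02 [349  93] [249 158  68]
0.11 0 [320  78] [254 252 244]
0.11 0.02 [349  78] [143  83  38]
0.13 0 [321  48] [254 253 246]
0.13 0.02 [349  48] [240 163 107]
0.15 0 [321  17] [254 251 243]
0.15 0.02 [350  17] [254 225 134]
0.155 0 [321   9] [253 250 240]
0.155 0.02 [350  10] [254 226 129]
0.165 0 [321  -6] None
0.165 0.02 [350  -6] None[ WARN:0@1.008] global loadsave.cpp:1063 imwrite_ Unsupported depth image for selected encoder is fallbacked to CV_8U.
```

The pixel samples confirm it: block, rod and ring (bar x about 55–95 mm) lie as placed on the rail, and the gripper is clear above.

```bash
python3 -c "
from bench import workorder
print(workorder.close_job())"
```

```text
the job is handed in; nothing more can be done
None
```

I laid the bar across both rail forks with the square ring hanging between the grip block and the far fork, and handed the job in at about 22 s. The final check was by pixel samples only, and the hand-in returned no verdict; I never moved the arm near the six-sided ring, but did not re-measure its position at the end.

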